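# Check the warming heel with the infrared thermometer

### The job

Raise the glazed cover of the green warming box fully to its stop, take the yellow infrared thermometer from its cradle and point its nose at the yellow spot on the tan heel from about 10 cm away, holding it steady there for two seconds. Then lay the thermometer back in its cradle as it was and only after that lower the cover gently onto the box until it is shut, not letting it drop. Do not shift the heels or anything else on the bench.

Things in the scene. Friction and masses are not known exactly. Their poses are not given: they have to be found in the camera images.
- warmer: Green steel warming box for shoe heels, fixed to the bench (place and turn vary), 240 (x) x 170 (y) x 75 mm high, open on top under its hinged cover; walls 8 mm, inner floor 20 mm above the bench. Origin: centre of its underside, on the bench; its z is up; the cover's hinge runs along its x on its +y side at rim height, the cover's handle is on its -y side.
- lid (a joint): Cover hinge angle, rad: 0 shut (as it starts), 1.75 open on its stop, leaning 10 degrees past upright. Cover: dark steel frame with a clear pane, 240 x 170 x 8 mm, 0.35 kg, light damped hinge: it falls shut if let go below about 1.45 rad and stays where it is left above that.
- lid_handle (a point): Middle of the cover's red handle: a round bar 12 mm thick, 110 mm long along the box's x, on two end arms 45 mm out from the cover's free edge (33 mm of room for a finger on the box side when shut). Grasped from above it can be followed round the arc; it turns between the pads. 215 mm from the hinge; 80 mm above the bench shut, about 285 mm open. z axis: normal of the cover, up when shut.
- lid_hinge (a point): Middle of the cover's hinge line (along the box's x), 75 mm above the bench.
- cradle: Thermometer cradle, fixed to the bench (place and turn vary): dark base plate 140 x 80 x 10 mm, two aluminium forks 14 mm thick, 50 mm before and behind its middle along x, free space between them. Saddles 75 mm high, flared cheeks (41 mm apart at the saddle, 55 mm at the top) up to 101 mm. Origin: centre of the underside; the thermometer lies along its x, nose to +x.
- thermometer: Yellow infrared thermometer, about 0.18 kg: straight handle 160 (x) x 28 (y) x 32 mm (z), at its +x end a black round head, 32 mm across and 60 mm long, bent 45 degrees down. Origin: middle of the handle, where to grip it across its width. In the cradle its origin is over the cradle's, 91 mm above the bench (16 mm above the saddles), axes like the cradle's.
- nose (a point): Centre of the red lens at the tip of the thermometer's head, at (118, 0, -43) mm in the thermometer's frame. Its x axis is the line of sight, forward and 45 degrees down (x of this point = (0.707, 0, -0.707) in the thermometer's frame), y to the left as the thermometer's y.
- tan_heel: Tan D-shaped shoe heel, 56 x 53 x 22 mm, lying loose on the inner floor of the warming box next to the black one (which lies where varies). Origin: under its yellow spot, on its underside. To be left where it lies.
- tan_heel_spot (a point): Centre of the 18 mm yellow spot on top of the tan heel, 22 mm above its underside: the target to aim at.
- black_heel: Black heel of the same shape, also with a yellow spot; not the one to check. To be left where it lies.
- glue_jar: Glue jar with white cap, 56 mm across, 75 mm high, behind the work; leave alone. Origin at its underside.
- polish_tin: Red polish tin, 72 mm across, 24 mm high; leave alone. Origin at its underside.
- hammer: Hammer lying on the far side of the bench; leave alone.
- brush: Shoe brush lying on the far right; leave alone.
- thread_spool: Orange thread spool, 44 mm across, 50 mm high; leave alone. Origin at its underside.
- sandal: Brown wedge sandal, 230 mm long, about 105 mm high, on the left; leave alone. Origin at its underside.
Not all that is in view belongs to the job. Of the things shaped like the thermometer, the yellow one is meant. Leave any purple look-alike of the cradle alone.

How it is judged:
On the way, in this order (a step that is already met when the one before it is completed fails the run):
1. the cover is raised fully to its stop (value of joint lid above 1.62 rad), for 0.2 s.
2. the thermometer is lifted out of its cradle, the cover standing open (height (world z) of thermometer above 0.125 m and value of joint lid above 1.5 rad), for 0.1 s.
3. the thermometer points at the yellow spot on the tan heel (line of sight within 13 mm of its centre to each side, nose 60 to 160 mm away), held still, cover open (value of joint lid above 1.5 rad and x of tan_heel_spot in the frame of nose between 0.06 and 0.16 m and y of tan_heel_spot in the frame of nose between -0.013 and 0.013 m and z of tan_heel_spot in the frame of nose between -0.013 and 0.013 m and linear speed of thermometer below 0.03 m/s and angular speed of thermometer below 0.2 rad/s), for 1.5 s.
4. the thermometer lies back in its cradle, let go, the cover still open (x of thermometer in the frame of cradle between -0.02 and 0.02 m and y of thermometer in the frame of cradle between -0.013 and 0.013 m and z of thermometer in the frame of cradle between 0.085 and 0.098 m and angle between the x axis of thermometer and the x axis of cradle, either way round below 0.2 rad and x of nose in the frame of cradle above 0.08 m and angle between thermometer's own z axis and vertical below 0.2 rad and linear speed of thermometer below 0.02 m/s and contact force between thermometer and the fingers below 0.2 N and value of joint lid above 1.4 rad), for 0.2 s.
5. the cover is shut (value of joint lid below 0.03 rad), for 0.2 s.
At the end, for the whole second after the job is handed in: The cover is shut (hinge below 0.03 rad); the thermometer lies level at rest in the cradle, released, its middle within 20 mm along and 13 mm across of the cradle's middle and on the saddles, nose the same way as the cradle's x axis within 0.2 rad; both heels are within 20 mm of where they began (value of joint lid below 0.03 rad and x of thermometer in the frame of cradle between -0.02 and 0.02 m and y of thermometer in the frame of cradle between -0.013 and 0.013 m and z of thermometer in the frame of cradle between 0.085 and 0.098 m and angle between the x axis of thermometer and the x axis of cradle, either way round below 0.2 rad and x of nose in the frame of cradle above 0.08 m and angle between thermometer's own z axis and vertical below 0.2 rad and linear speed of thermometer below 0.02 m/s and contact force between thermometer and the fingers below 0.2 N and distance of each of tan_heel, black_heel from where it was at the start of the episode below 0.02 m); the robot touches nothing.
It fails at once if the cover drops or slams shut: it comes down onto the box (last 0.15 rad) faster than 1.6 rad/s (value of joint lid below 0.15 rad and velocity of joint lid below -1.6 rad/s).
It fails at once if a heel is shifted by more than 20 mm (distance of any of tan_heel, black_heel from where it was at the start of the episode above 0.02 m).
It fails at once if a bystander is moved by more than 30 mm (distance of any of glue_jar, polish_tin, hammer, brush, thread_spool, sandal from where it was at the start of the episode above 0.03 m).
It also fails if it takes over 72 s, if anything falls off the work surface, if the arm or the gripper's body presses on something with over 40 N, if the wrist force passes 120 N, or if a joint passes its speed limit or range.

### The arm

A 6-joint arm with a two-finger parallel gripper is mounted at the origin on the work surface. World frame = base frame: x ahead of the robot, y to its left, z up, the work surface at z = 0. Lengths are in m, angles in rad, forces in N, time in s.
With the tool pointing down it reaches from about 0.375 to 0.975 m from the base axis. Payload 3.8 kg.
Tool frame: the origin (TCP) lies midway between the tips of the shut fingers; the grasp point (between the pads) lies 19 mm behind it; z points along the fingers, y is the line along which they close (so a half turn about z gives the same grasp; the last joint's range is limited). The gripper opens to 85 mm and grips with 20 to 120 N. Pads are 22 mm wide; open, the fingers measure 114 mm over their backs; the gripper's body (76 mm by 85 mm) begins 54 mm behind the grasp point. The pads swing forward as they close: fully open they stand 13 mm farther back than shut.
Start: joints at [-1.182, 0.264, 1.604, -0, 1.274, -0.037], TCP at [0.279, -0.615, 0.231] pointing down, gripper open.
Joint ranges: [-2.63, 2.63], [-0.94, 2.18], [0.31, 2.57], [-1.31, 4.45], [0, 2.66], [-2.55, 2.55]. Speed limits (rad/s): [2.57, 2.57, 3.14, 3.14, 3.14, 3.14].

### API

Orientations are given as a rotation vector (axis times angle).
In Python, from workcell import bot gives the robot as it stands.
- The arm moves only by the tool step_arm, never from a script. Its argument "motion" is a list of rows, each a list of 5 numbers: the finger opening in cm, from 0 to 8.54, then the shift along the tool's x, y, z in cm, then the turn about the tool's z in degrees. In form: [[claw, dx, dy, dz, twist], ...]. A call has 1 to 20 rows; each row is the pose to reach, as a shift and turn from the pose commanded when the call began, along the tool's axes at that moment; what a row does not reach only later rows make up. A row lasts 1/10 s, in which the tool goes at most 50 mm and 8.59 degrees, less where a joint would pass 70% of its speed; a pose out of reach is approached as far as the arm can. A call with a gripper value outside its range is refused whole. The fingers move at their own pace and stop on an object; "force" is the grip in N (left out, the last holds). Time passes only in rows, so rows that repeat a pose let the fingers close. It gives the time, the measured TCP pose, the force, the opening and the grip force at its end, in the units of the state.
- bot.read_state(): the state, without advancing time (a new reading comes with each control period).
- bot.read_camera(name): name is "side" or "top" or "wrist"; returns (picture, depth): 420x560x3 uint8, red, green, blue; 420x560 float32, m along the optical axis (not along the pixel's ray), 0 where there is no reading.
- bot.calibration(name): a dict with "mtx" (3x3 intrinsics, pixels), "origin" and "orientation" of the camera in the world; the wrist camera has in their place "T_tool_cam" (4x4, takes a point from camera to tool coordinates, whose origin is the TCP and whose axes are the flange's). Camera axes: x right, y up, looking along -z (the intrinsics and any distortion apply to the point x, -y, -z); pixel columns grow to the right and rows downward; lengths in m; the calibration is good to about 2 mm. A picture is of the moment at which its call begins: read the wrist's pose just before it. calibration takes no time and is no camera call.
- bot.finish_job(): hands the job in; it is judged then, once.
The state is a dict: "time": time; "q": joint angles; "joint_vel": joint speeds; "joint_torque": joint torques, N m; "tool_pos": TCP position; "tcp_rot": TCP orientation; "wrist_force": force on the tool from outside, world axes, zero at the start; "torque": the same for the moment, N m; "width": opening from 0.0 (shut) to 1.0 (fully open); "grip_force": force on a finger pad.
Only numpy, scipy, OpenCV 4.12 (cv2) and the standard library are available. Lean on these libraries where they do the work, as an engineer would, in place of code of your own. Each camera call takes 0.05 s, during which the arm holds its last target. There are 200 camera calls.

## Working session

There is one attempt and no reset: what is moved stays moved. The work goes in short steps, Python scripts to look and compute and a tool call to move; the robot and the scene stay as the last step left them, time stands still between calls to the robot, and variables do not carry over. Pictures are saved under pics/ and viewed, at most 10 in all, crops included, and the job is handed in when it is done.

Besides the shell and the picture viewer there is one more tool, called after "Call:" as name(argument=value, ...) on one line, values as JSON. step_arm: Moves the arm, as the interface text tells. Its arguments: {"type":"object","properties":{"motion":{"type":"array","items":{"type":"array","items":{"type":"number"}}},"force":{"type":"number"}},"required":["motion"]}

```bash
ls; mkdir -p pics
cat > h.py <<'E'
import numpy as np, cv2
from scipy.spatial.transform import Rotation as R
from workcell import bot
def cam(name):
    s=bot.read_state(); p,d=bot.read_camera(name); c=bot.calibration(name)
    if name=="wrist":
        T=np.eye(4);T[:3,:3]=R.from_rotvec(s["tcp_rot"]).as_matrix();T[:3,3]=s["tool_pos"];T=T@np.array(c["T_tool_cam"])
    else:
        T=np.eye(4);o=np.array(c["orientation"]);T[:3,:3]=o if o.shape==(3,3) else R.from_rotvec(o).as_matrix();T[:3,3]=c["origin"]
    return p,d,np.array(c["mtx"]),T,c
def cloud(d,K,T):
    v,u=np.mgrid[:d.shape[0],:d.shape[1]]
    P=np.stack([(u-K[0,2])/K[0,0]*d,-(v-K[1,2])/K[1,1]*d,-d],-1)
    return P@T[:3,:3].T+T[:3,3]
def save(n,p): cv2.imwrite("pics/"+n+".png",p[...,::-1])
E
python3 - <<'E'
from h import *
print(bot.read_state())
for n in("top","side"):
    p,d,K,T,c=cam(n);save(n+"0",p);np.savez(n+"0.npz",p=p,d=d,K=K,T=T)
    print({k:v for k,v in c.items()})
E
```

```text
pics
{'time': 0.0, 'q': array([-1.18190887e+00,  2.64754918e-01,  1.60535393e+00,  9.13319644e-07,
        1.27370365e+00, -3.68934032e-02]), 'joint_vel': array([-0.00065739,  0.00288218,  0.00071239, -0.00129143,  0.0007851 ,
        0.00015468]), 'joint_torque': array([-1.19013162e-04, -5.15112126e+01, -3.67310393e+01, -1.79310150e-04,
        1.29550041e-02, -1.12074915e-05]), 'tool_pos': array([ 0.27852539, -0.61406401,  0.22997167]), 'tcp_rot': array([-3.06853263e+00, -6.63312168e-01,  6.08753738e-04]), 'wrist_force': array([ 0.38404266, -0.10535453,  1.0694584 ]), 'torque': array([ 0.0462107 , -0.01236739, -0.01049803]), 'grip_force': 0.0, 'width': 1.0010171656648699}
{'mtx': array([[486.2429715 ,   0.        , 276.9245721 ],
       [  0.        , 486.2429715 , 208.65390128],
       [  0.        ,   0.        ,   1.        ]]), 'origin': array([0.31078163, 0.03369548, 1.40901822]), 'orientation': array([ 0.10958311, -0.13251394, -1.54616543])}
{'mtx': array([[521.97602046,   0.        , 282.57636173],
       [  0.        , 521.97602046, 217.26591277],
       [  0.        ,   0.        ,   1.        ]]), 'origin': array([0.15043686, 1.23514522, 1.24286156]), 'orientation': array([ 0.16660876, -1.1797055 , -2.6141303 ])}
```

View pics/top0.png

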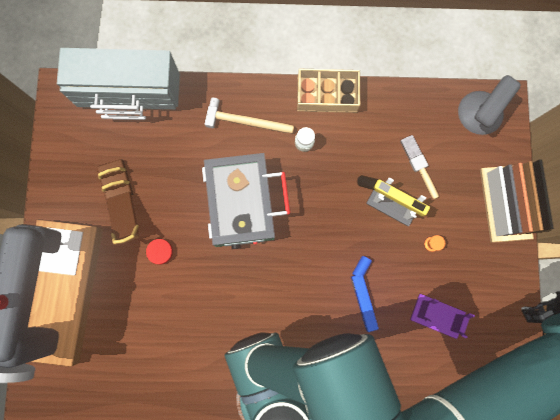

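View pics/side0.png

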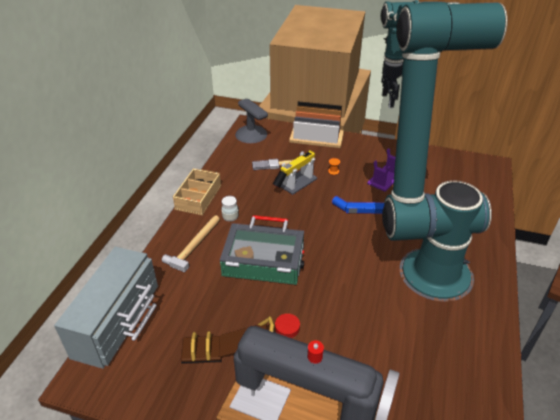

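Top view: the warmer is at (240,200) with its red handle at (286,193) to the right. The tan heel is at (237,180) and the black one at (242,224). Candidates for the thermometer are the yellow one at (402,197), lying in the grey cradle with its black head at (367,183), and a blue one at (365,295). Cradles are grey (397,207) and purple (443,317). I choose the yellow thermometer and the grey cradle.

Run:
```python
from h import *
big=[]
for n in("top","side"):
    z=np.load(n+"0.npz");p,d=z["p"],z["d"];P=cloud(d,z["K"],z["T"])
    hsv=cv2.cvtColor(p,cv2.COLOR_RGB2HSV);H,S,V=[hsv[...,i].astype(int) for i in range(3)]
    X,Y,Z=P[...,0],P[...,1],P[...,2]
    def rect(m,l,k=0):
        m=m&(d>0); q=P[m]
        if len(q)<8: print(n,l,len(q));return
        r=cv2.minAreaRect((q[:,:2]*1000).astype(np.float32));print(n,l,len(q),"med",np.median(q,0).round(4),"rect",np.round(r[0],1),np.round(r[1],1),round(r[2],1))
    if n=="top":
        print("bench z",np.median(Z[340:400,130:200]), 'center',P[200,240],P[193,286],P[197,402])
        c=P[200,240];C0=P[197,402]
    near=(abs(X-c[0])<.2)&(abs(Y-c[1])<.2)
    rect(near&(Z>.068)&(Z<.1)&~((S>120)&((H<10)|(H>170))),"cover")
    rect(near&(S>150)&((H<8)|(H>172))&(Z>.05)&(Z<.12),"handle")
    rect(near&(S>150)&(H>22)&(H<35)&(Z<.12),"spots")
    nt=(abs(X-C0[0])<.13)&(abs(Y-C0[1])<.13)
    ym=nt&(S>150)&(H>20)&(H<35)&(Z>.07)
    rect(ym&(Z>.1),"yellow top");rect(nt&(Z>.02)&(Z<.125)&(V<60),"dark")
    rect(nt&(Z>.005)&(Z<.016)&(S<90),"base")
    rect(nt&(Z>.085)&(Z<.115)&(S<60)&(V>60),"forks")
    big.append(cv2.resize(p[150:260,190:450] if n=="top" else p[140:300,190:350],None,fx=3,fy=3,interpolation=2))
save("crop",big[0])
```

```text
bench z 0.0003235187246580784 center [0.53985183 0.11898042 0.08123375] [ 0.56154216 -0.00788323  0.08625975] [ 0.55328875 -0.32363703  0.10976152]
top cover 5629 med [0.5462 0.1215 0.0832] rect [578.6  60.3] [288.1 322. ] 8.1
top handle 159 med [ 0.5618 -0.0048  0.0847] rect [563.3  -4.4] [116.2  11.3] 8.3
top spots 0
top yellow top 42 med [ 0.5433 -0.3211  0.1044] rect [ 555.6 -319.3] [153.   29.4] 63.4
top dark 0
top base 618 med [ 0.5417 -0.3205  0.0108] rect [ 587.  -362.7] [143.5 213.8] 45.5
top forks 145 med [ 0.5782 -0.2846  0.1038] rect [ 557.5 -319.4] [126.9  63.2] 61.9
side cover 3347 med [0.5447 0.131  0.0834] rect [578.4  62.7] [290.  324.4] 8.3
side handle 106 med [ 0.5632 -0.0022  0.085 ] rect [560.5  -2.4] [104.9  22.7] 0.8
side spots 0
side yellow top 179 med [ 0.5519 -0.3213  0.1065] rect [ 556.2 -318.9] [165.6  35.3] 61.8
side dark 132 med [ 0.597  -0.2294  0.0787] rect [ 571.5 -295.2] [192.5  31.8] 65.0
side base 331 med [ 0.5492 -0.3314  0.0109] rect [ 591.8 -358.7] [183.3 187.2] 63.3
side forks 58 med [ 0.5581 -0.2876  0.0987] rect [ 560.3 -318.1] [156.8  71.8] 58.9
```

View pics/crop.png

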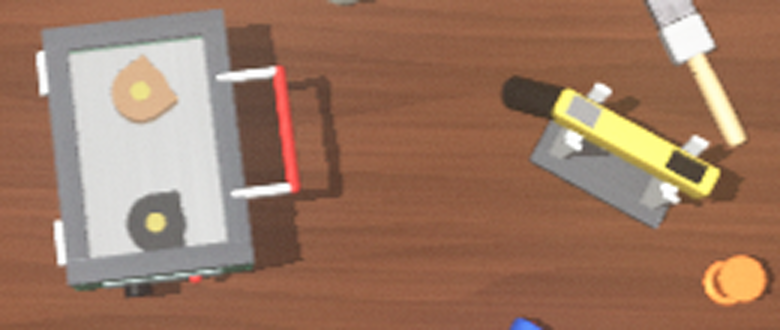

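The crop confirms the yellow thermometer with its black head toward upper left (507,92), the grey cradle, and the tan heel at the top of the box (140,90). Box yaw is about 8.3°, the handle middle is at (0.563,-0.004), and the thermometer is at (0.556,-0.319) with yaw about 63°.

```bash
cat >> h.py <<'E'
def go(x,y,z,yaw):
    "row (cm,deg) for TCP target"
    s=bot.read_state();M=R.from_rotvec(s["tcp_rot"]).as_matrix()
    t=M.T@(np.array([x,y,z])-s["tool_pos"])*100
    cur=np.degrees(np.arctan2(M[1,0],M[0,0]));tw=(cur-yaw+90)%180-90
    print("go",t.round(2),"twist",round(tw,1),"cur yaw",round(cur,1),"tilt",M[:,2].round(3),"tcp",s["tool_pos"].round(4),"t",round(s["time"],2))
E
python3 -c "
from h import *
go(.563,-.004,.19,8.3)"
```

```text
go [ 51.11 -43.81   4.1 ] twist 16.1 cur yaw 24.4 tilt [-0.001  0.002 -1.   ] tcp [ 0.2786 -0.6141  0.2301] t 0.1
```

Call:
step_arm(motion=[[3.2,12,-10,1,8],[3.2,51.1,-43.8,4.1,16.1],[3.2,51.1,-43.8,4.1,16.1],[3.2,51.1,-43.8,4.1,16.1],[3.2,51.1,-43.8,4.1,16.1],[3.2,51.1,-43.8,4.1,16.1],[3.2,51.1,-43.8,4.1,16.1],[3.2,51.1,-43.8,4.1,16.1],[3.2,51.1,-43.8,4.1,16.1],[3.2,51.1,-43.8,4.1,16.1],[3.2,51.1,-43.8,4.1,16.1],[3.2,51.1,-43.8,4.1,16.1],[3.2,51.1,-43.8,4.1,16.1],[3.2,51.1,-43.8,4.1,16.1],[3.2,51.1,-43.8,4.1,16.1],[3.2,51.1,-43.8,4.1,16.1],[3.2,51.1,-43.8,4.1,16.1]])

```text
time: 1.8
tool_pos: [0.5627, -0.0056, 0.19]
tcp_rot: [3.133, 0.226, -0.001]
wrist_force: [0.3, 0.7, -0.6]
width: 0.373
grip_force: 0.0
```

Run:
```python
from h import *
p,d,K,T,c=cam("wrist");save("w1",p);P=cloud(d,K,T)
hsv=cv2.cvtColor(p,cv2.COLOR_RGB2HSV);H,S,V=[hsv[...,i].astype(int) for i in range(3)]
m=(S>150)&((H<8)|(H>172))&(P[...,2]>.07)&(P[...,2]<.1)&(d>0)
q=P[m];print(len(q),np.median(q,0),q[:,2].max(),cv2.minAreaRect((q[:,:2]*1000).astype(np.float32)))
go(.563,-.004,.062,8.3)
```

```text
1796 [ 0.56676473 -0.00620999  0.08420552] 0.08711238103974481 ((562.8257446289062, -6.65219783782959), (120.7276382446289, 12.009154319763184), 8.159316062927246)
go [ 0.06 -0.19 12.81] twist -0.1 cur yaw 8.2 tilt [-0.001 -0.    -1.   ] tcp [ 0.5627 -0.0059  0.1901] t 1.85
```

View pics/w1.png

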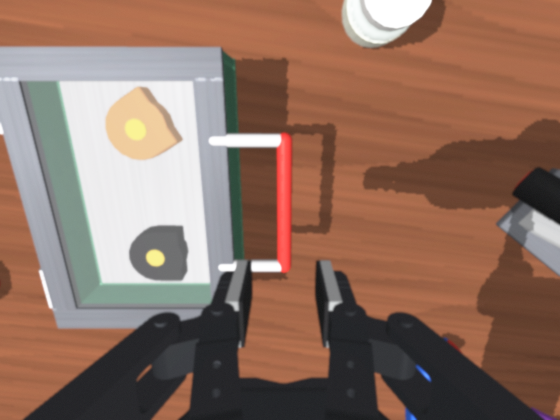

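The wrist view shows the red bar at (284,200) centred between the fingers. It measures (0.563,-0.006), matching the first estimate. Descending to grip.

Call:
step_arm(motion=[[3.2,0,-0.05,4,0],[3.2,0,-0.05,8,0],[3.2,0,-0.05,11,0],[3.2,0,-0.05,12.8,0],[3.2,0,-0.05,12.8,0],[0.6,0,-0.05,12.8,0],[0.6,0,-0.05,12.8,0],[0.6,0,-0.05,12.8,0],[0.6,0,-0.05,12.8,0],[0.6,0,-0.05,12.8,0]], force=30)

```text
time: 2.85
tool_pos: [0.564, -0.0062, 0.0641]
tcp_rot: [3.131, 0.227, 0.003]
wrist_force: [-1.6, -5.4, -1.1]
width: 0.124
grip_force: 30.1
```

Run:
```python
from h import *
s=bot.read_state();print(s["width"],s["grip_force"],s["wrist_force"],s["tool_pos"])
# arc rows rel to start in tool frame: box +y = -tool y, up = -tool z
rows=[[round(float(v),2) for v in(.0,0,-(21.5*np.cos(.023)-21.5*np.cos(a+.023)),-(21.5*np.sin(a+.023)-21.5*np.sin(.023)),0)] for a in np.linspace(0,1.75,39)[1:]]
for r in rows: print(r)
```

```text
0.12401503281149628 30.058184266090393 [-1.57474067 -5.39499063 -1.10049726] [ 0.5639863  -0.00615365  0.06410863]
[0.0, 0.0, -0.05, -0.99, 0.0]
[0.0, 0.0, -0.14, -1.97, 0.0]
[0.0, 0.0, -0.27, -2.96, 0.0]
[0.0, 0.0, -0.45, -3.93, 0.0]
[0.0, 0.0, -0.68, -4.89, 0.0]
[0.0, 0.0, -0.95, -5.85, 0.0]
[0.0, 0.0, -1.26, -6.78, 0.0]
[0.0, 0.0, -1.62, -7.71, 0.0]
[0.0, 0.0, -2.02, -8.61, 0.0]
[0.0, 0.0, -2.46, -9.5, 0.0]
[0.0, 0.0, -2.94, -10.37, 0.0]
[0.0, 0.0, -3.46, -11.21, 0.0]
[0.0, 0.0, -4.02, -12.03, 0.0]
[0.0, 0.0, -4.61, -12.82, 0.0]
[0.0, 0.0, -5.24, -13.58, 0.0]
[0.0, 0.0, -5.91, -14.31, 0.0]
[0.0, 0.0, -6.61, -15.02, 0.0]
[0.0, 0.0, -7.34, -15.69, 0.0]
[0.0, 0.0, -8.1, -16.32, 0.0]
[0.0, 0.0, -8.88, -16.92, 0.0]
[0.0, 0.0, -9.7, -17.48, 0.0]
[0.0, 0.0, -10.54, -18.01, 0.0]
[0.0, 0.0, -11.4, -18.49, 0.0]
[0.0, 0.0, -12.29, -18.93, 0.0]
[0.0, 0.0, -13.19, -19.34, 0.0]
[0.0, 0.0, -14.11, -19.7, 0.0]
[0.0, 0.0, -15.05, -20.02, 0.0]
[0.0, 0.0, -16.0, -20.29, 0.0]
[0.0, 0.0, -16.96, -20.52, 0.0]
[0.0, 0.0, -17.94, -20.71, 0.0]
[0.0, 0.0, -18.92, -20.85, 0.0]
[0.0, 0.0, -19.9, -20.95, 0.0]
[0.0, 0.0, -20.89, -21.0, 0.0]
[0.0, 0.0, -21.88, -21.0, 0.0]
[0.0, 0.0, -22.87, -20.96, 0.0]
[0.0, 0.0, -23.86, -20.88, 0.0]
[0.0, 0.0, -24.84, -20.74, 0.0]
[0.0, 0.0, -25.81, -20.57, 0.0]
```

Call:
step_arm(motion=[[0.6,0,-0.05,-1.0,0],[0.6,0,-0.14,-2.0,0],[0.6,0,-0.27,-3.0,0],[0.6,0,-0.45,-3.9,0],[0.6,0,-0.7,-4.9,0],[0.6,0,-0.95,-5.85,0],[0.6,0,-1.25,-6.8,0],[0.6,0,-1.6,-7.7,0],[0.6,0,-2.0,-8.6,0],[0.6,0,-2.45,-9.5,0],[0.6,0,-2.95,-10.4,0],[0.6,0,-3.45,-11.2,0],[0.6,0,-4.0,-12.0,0],[0.6,0,-4.6,-12.8,0],[0.6,0,-5.25,-13.6,0],[0.6,0,-5.9,-14.3,0],[0.6,0,-6.6,-15.0,0],[0.6,0,-7.35,-15.7,0]])

```text
time: 4.65
tool_pos: [0.5537, 0.0652, 0.2235]
tcp_rot: [3.127, 0.226, 0.007]
wrist_force: [-2.6, -10.7, 7.0]
width: 0.127
grip_force: 29.4
```

Run:
```python
from h import *
s=bot.read_state();print(s["width"],s["grip_force"],s["wrist_force"],s["tool_pos"],s["q"])
```

```text
0.12732205848354639 29.350109696388245 [ -2.57247223 -10.65302624   7.03986568] [0.5536908  0.065195   0.22352033] [ 0.07649154  0.04487037  1.86955495 -0.00675182  1.22297384  1.50506575]
```

Call:
step_arm(motion=[[0.6,0,-0.75,-0.6,0],[0.6,0,-1.55,-1.2,0],[0.6,0,-2.35,-1.8,0],[0.6,0,-3.2,-2.3,0],[0.6,0,-4.05,-2.8,0],[0.6,0,-4.95,-3.25,0],[0.6,0,-5.85,-3.65,0],[0.6,0,-6.75,-4.0,0],[0.6,0,-7.7,-4.3,0],[0.6,0,-8.65,-4.6,0],[0.6,0,-9.6,-4.8,0],[0.6,0,-10.6,-5.0,0],[0.6,0,-11.55,-5.15,0],[0.6,0,-12.55,-5.25,0],[0.6,0,-13.55,-5.3,0],[0.6,0,-14.5,-5.3,0],[0.6,0,-15.5,-5.25,0],[0.6,0,-16.5,-5.2,0],[0.6,0,-17.5,-5.05,0],[0.6,0,-18.3,-4.9,0]])

```text
time: 6.65
tool_pos: [0.527, 0.2498, 0.2695]
tcp_rot: [3.132, 0.228, 0.004]
wrist_force: [2.5, -24.4, 18.5]
width: 0.13
grip_force: 35.1
```

Run:
```python
from h import *
s=bot.read_state();print(s["width"],s["grip_force"],s["wrist_force"],s["tool_pos"],s["q"])
h=np.array([.532,.207]);yb=np.array([-.144,.990])
a=np.arctan2(s["tool_pos"][2]+.016-.075,-(s["tool_pos"][:2]-h)@yb)-.023;print("lid est",a)
```

```text
0.13003382174083092 35.11423498392105 [  2.499612   -24.42270266  18.51696119] [0.52695273 0.24981171 0.26947671] [ 0.40114319  0.06783648  1.76028204 -0.00202143  1.31129528  1.82722725]
lid est 1.7498247412592285
```

Call:
step_arm(motion=[[0.6,0,0,0,0],[0.6,0,0.2,0,0],[3.2,0,0.2,0,0],[3.2,0,0.2,0,0],[3.2,0,0.2,-1,0],[3.2,0,0.2,-4,0],[3.2,0,0.2,-8,0],[3.2,0,5,-8,0],[3.2,0,10,-8,0],[3.2,0,15,-8,0],[3.2,0,20,-8,0],[6.0,0,25,-8,0],[6.0,0,25,-8,0],[6.0,0,25,-8,0]])

```text
time: 8.05
tool_pos: [0.5623, 0.0012, 0.3484]
tcp_rot: [-3.133, -0.222, 0.0]
wrist_force: [0.6, 0.3, 0.4]
width: 0.702
grip_force: 0.0
```

Run:
```python
from h import *
ims=[]
def spot(n):
    p,d,K,T,c=cam(n)
    ims.append(p);save("b_"+n,p)
    P=cloud(d,K,T)
    hsv=cv2.cvtColor(p,cv2.COLOR_RGB2HSV);H,S,V=[hsv[...,i].astype(int) for i in range(3)]
    m=((S>110)&(H>22)&(H<36)&(V>110)).astype(np.uint8)
    k,l,st,ce=cv2.connectedComponentsWithStats(m)
    for i in range(1,k):
        if st[i,4]<8: continue
        u,v=ce[i]; r=T[:3,:3]@np.array([(u-K[0,2])/K[0,0],-(v-K[1,2])/K[1,1],-1]); o=T[:3,3]
        X=o+r*(.042-o[2])/r[2]
        if abs(X[0]-.54)<.15 and abs(X[1]-.125)<.13: print(n,ce[i].round(1),st[i,4],X.round(4),"depth z",np.median(P[l==i],0).round(4))
for n in("wrist","top","side"): spot(n)
a=np.hstack([cv2.resize(ims[0],(400,300)),cv2.resize(ims[2],(400,300))]);save("b",a)
go(.5558,-.319,.2,63)
```

```text
wrist [191.1 119.9] 120 [0.603  0.1337 0.042 ] depth z [0.6031 0.1343 0.0421]
wrist [199.4 208.5] 108 [0.4771 0.1156 0.042 ] depth z [0.4769 0.1166 0.0417]
top [236.3 179.8] 23 [0.6051 0.1341 0.042 ] depth z [0.6047 0.1345 0.0433]
top [241.4 223.6] 28 [0.4791 0.1154 0.042 ] depth z [0.4781 0.1163 0.0429]
side [244.6 252.1] 11 [0.6043 0.1308 0.042 ] depth z [0.5607 0.2343 0.1536]
side [283.6 256. ] 24 [0.4789 0.1107 0.042 ] depth z [0.4481 0.2164 0.1551]
go [-5.33 31.82 14.81] twist -54.6 cur yaw 8.4 tilt [-0.     0.001 -1.   ] tcp [0.5621 0.0035 0.3484] t 8.2
```

View pics/b.png

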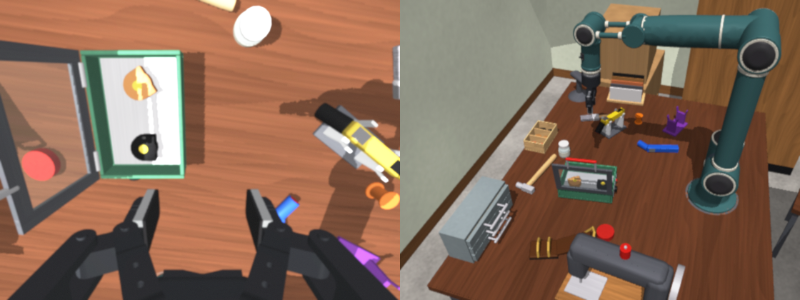

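The cover stands open at the left of the wrist view. The tan spot, left-hand crop (141,86), is at about (0.6035,0.134,0.042). The depth z confirms that height. Next is the thermometer.

Call:
step_arm(motion=[[6.0,-0.8,5,1,-8],[6.0,-1.6,10,2,-16],[6.0,-2.4,15,4,-24],[6.0,-3.3,20,6,-32],[6.0,-4.1,25,8,-40],[6.0,-5,30,10,-48],[6.0,-5.3,31.8,12,-54.6],[6.0,-5.3,31.8,13,-54.6],[6.0,-5.3,31.8,13,-54.6],[6.0,-5.3,31.8,13,-54.6]])

```text
time: 9.2
tool_pos: [0.5565, -0.3182, 0.2186]
tcp_rot: [-2.679, -1.64, -0.001]
wrist_force: [0.1, -0.1, 0.2]
width: 0.702
grip_force: 0.0
```

Run:
```python
from h import *
p,d,K,T,c=cam("wrist");save("w3",p);P=cloud(d,K,T)
hsv=cv2.cvtColor(p,cv2.COLOR_RGB2HSV);H,S,V=[hsv[...,i].astype(int) for i in range(3)]
near=np.hypot(P[...,0]-.556,P[...,1]+.319)<.15
m=(S>130)&(H>20)&(H<36)&(P[...,2]>.1)&(P[...,2]<.115)&(d>0)&near
q=P[m];print(len(q),np.median(q,0),cv2.minAreaRect((q[:,:2]*1000).astype(np.float32)))
m2=near&(d>0)&(P[...,2]>.1005)&(P[...,2]<.115)&((S>130)|(V<90)); q=P[m2];print(len(q),cv2.minAreaRect((q[:,:2]*1000).astype(np.float32)))
go(.5558,-.319,.075,63)
```

```text
718 [ 0.53960138 -0.36766345  0.10550433] ((554.513427734375, -325.25787353515625), (158.26966857910156, 27.52839469909668), 62.079078674316406)
1352 ((556.10693359375, -322.2508544921875), (166.07493591308594, 27.52839469909668), 62.079078674316406)
go [-0.11 -0.09 14.46] twist -0.0 cur yaw 63.0 tilt [ 0.002 -0.    -1.   ] tcp [ 0.5569 -0.3184  0.2196] t 9.25
```

View pics/w3.png

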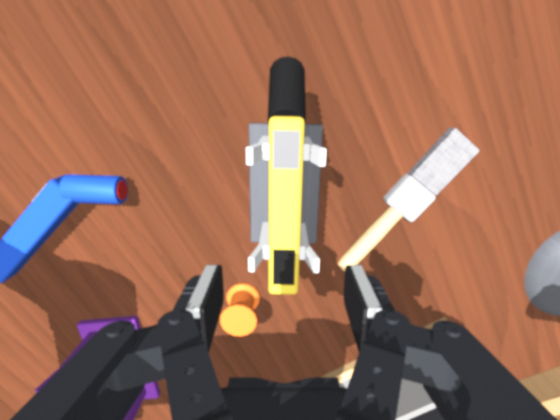

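The wrist view shows the yellow thermometer vertical at (285,205) between the forks, lens-end head up at (287,85). The blue one lies well to the left. The grip point is about (0.5555,-0.321), yaw 62.3°.

```bash
python3 -c "
from h import *
go(.5555,-.321,.072,62.3)"
```

```text
go [-0.31 -0.03 14.76] twist 0.7 cur yaw 63.0 tilt [ 0.002 -0.    -1.   ] tcp [ 0.5569 -0.3184  0.2196] t 9.25
```

Call:
step_arm(motion=[[6.0,-0.3,0,4,0.7],[6.0,-0.3,0,8,0.7],[6.0,-0.3,0,12,0.7],[6.0,-0.3,0,14.7,0.7],[6.0,-0.3,0,14.7,0.7],[6.0,-0.3,0,14.7,0.7],[2.0,-0.3,0,14.7,0.7],[2.0,-0.3,0,14.7,0.7],[2.0,-0.3,0,14.7,0.7],[2.0,-0.3,0,14.7,0.7],[2.0,-0.3,0,14.7,0.7],[2.0,-0.3,0,14.7,0.7]], force=40)

```text
time: 10.45
tool_pos: [0.5562, -0.3237, 0.0744]
tcp_rot: [2.687, 1.62, 0.004]
wrist_force: [0.0, 1.8, 7.4]
width: 0.321
grip_force: 40.5
```

```bash
python3 -c "
from h import *
s=bot.read_state();print(s['width'],s['grip_force'],s['wrist_force'],s['tool_pos'])
go(.5555,-.321,.2,62.3)"
```

```text
0.320623806031472 40.46675205230713 [0.04803126 1.79988083 7.42175117] [ 0.55615764 -0.32368064  0.07440731]
go [  0.21  -0.13 -12.56] twist -0.1 cur yaw 62.2 tilt [ 0.004 -0.002 -1.   ] tcp [ 0.5562 -0.3237  0.0744] t 10.45
```

Call:
step_arm(motion=[[2.0,0,0,-1,0],[2.0,0,0,-3,0],[2.0,0,0,-6,0],[2.0,0,0,-9,0],[2.0,0,0,-12,0],[2.0,0,0,-12,0],[2.0,0,0,-12,0]])

```text
time: 11.15
tool_pos: [0.5546, -0.3232, 0.1924]
tcp_rot: [2.689, 1.621, 0.001]
wrist_force: [-0.2, -0.3, -2.7]
width: 0.317
grip_force: 39.7
```

Run:
```python
from h import *
s=bot.read_state();print(s['width'],s['grip_force'],s['wrist_force'])
p,d,K,T,c=cam("wrist");save("w4",p);P=cloud(d,K,T)
M=R.from_rotvec(s["tcp_rot"]).as_matrix();Q=(P-s["tool_pos"])@M  # tool frame
hsv=cv2.cvtColor(p,cv2.COLOR_RGB2HSV);H,S,V=[hsv[...,i].astype(int) for i in range(3)]
m=(d>0)&(S>130)&(H>20)&(H<36)&(abs(Q[...,1])<.03)&(Q[...,2]<.02)&(Q[...,0]>.0)
q=Q[m]*1000;print("yellow tool mm",len(q),q.min(0).round(1),q.max(0).round(1),cv2.minAreaRect(q[:,:2].astype(np.float32)))
t=q[q[:,2]<np.median(q[:,2])+6];print("top slope z/x",np.polyfit(t[:,0],t[:,2],1), "y/x",np.polyfit(t[:,0],t[:,1],1))
m=(d>0)&(V<75)&(abs(Q[...,1])<.025)&(Q[...,2]<.06)&(Q[...,0]>.06);q=Q[m]*1000;print("head",len(q),q.min(0).round(1),q.max(0).round(1))
for x in range(70,150,8):
    k=q[abs(q[:,0]-x)<4]
    if len(k)>5: print(x,np.percentile(k[:,2],5).round(1),np.median(k[:,1]).round(1),k[:,1].min().round(1),k[:,1].max().round(1))
go(.516,-.035,.139,62.2)
```

```text
0.3168971188425545 39.748415350914 [-0.21959555 -0.3367996  -2.68752703]
yellow tool mm 8794 [  0.  -15.4 -73.7] [ 77.4  15.7 -13. ] ((38.68783950805664, 0.18694782257080078), (31.03357696533203, 77.36349487304688), 89.92340087890625)
top slope z/x [ 1.67142862e-02 -3.18706029e+01] y/x [ 0.01876025 -0.22440778]
head 8285 [ 74.2 -15.3 -27.5] [124.6  15.6  22.5]
78 -25.5 0.4 -15.3 15.6
86 -25.9 0.1 -15.3 15.5
94 -18.6 0.1 -15.1 15.6
102 -10.5 0.1 -15.3 15.4
110 -2.6 0.1 -15.1 15.3
118 5.4 0.1 -15.0 15.5
126 12.3 0.1 -9.5 8.7
go [ 23.68 -16.74   5.18] twist -0.0 cur yaw 62.2 tilt [-0.001  0.001 -1.   ] tcp [ 0.5537 -0.3226  0.1906] t 11.2
```

View pics/w4.png

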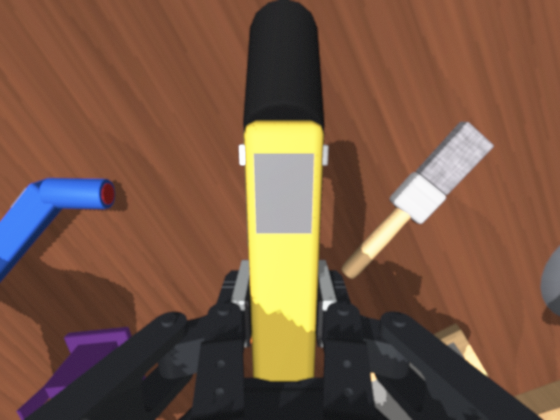

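The thermometer is firmly held, its head at (284,65). The head slope is exactly 45° and it is centred between the pads. Moving to the aim pose.

Call:
step_arm(motion=[[2.0,2,-1.4,0,0],[2.0,5,-3.5,0,0],[2.0,8,-5.7,0,0],[2.0,11,-7.8,0,0],[2.0,14,-9.9,0,0],[2.0,17,-12,0.5,0],[2.0,20,-14.1,1.5,0],[2.0,22,-15.5,3,0],[2.0,23.4,-16.5,4.2,0],[2.0,24,-16.9,5,0],[2.0,24,-16.9,5.2,0],[2.0,24,-16.9,5.2,0],[2.0,24,-16.9,5.2,0]])

```text
time: 12.5
tool_pos: [0.5173, -0.0326, 0.1396]
tcp_rot: [2.69, 1.621, 0.0]
wrist_force: [0.8, -0.1, -1.2]
width: 0.319
grip_force: 39.8
```

Run:
```python
from h import *
s=bot.read_state();print(s['grip_force'],s['tool_pos'])
p,d,K,T,c=cam("wrist");P=cloud(d,K,T)
s=bot.read_state();M=R.from_rotvec(s["tcp_rot"]).as_matrix();Q=(P-s["tool_pos"])@M*1000
hsv=cv2.cvtColor(p,cv2.COLOR_RGB2HSV);H,S,V=[hsv[...,i].astype(int) for i in range(3)]
m=((S>110)&(H>22)&(H<36)&(V>110)&(Q[...,2]>60)).astype(np.uint8)
k,l,st,ce=cv2.connectedComponentsWithStats(m)
for i in range(1,k):
    if st[i,4]>15: print(ce[i].round(),st[i,4],"world",np.median(P[l==i],0).round(4),"tool",np.median(Q[l==i],0).round(1))
print("spot in tool from earlier",((np.array([.6035,.134,.042])-s["tool_pos"])@M*1000).round(1))
m=(d>0)&(V<75)&(abs(Q[...,1])<25)&(Q[...,2]<60)&(Q[...,0]>60);q=Q[m]
for x in (94,102,110,118):
    j=q[abs(q[:,0]-x)<3];print(x,np.percentile(j[:,2],3).round(1),(j[:,1].min()+j[:,1].max())/2)
go(.5164,-.0315,.139,62.2)
```

```text
39.79968309402466 [ 0.51729141 -0.03261139  0.13959164]
[131.  59.] 661 world [0.4774 0.1136 0.042 ] tool [ 110.7 -103.9   97.7]
spot in tool from earlier [187.5  -2.   97.9]
94 -17.9 0.37588665512760944
102 -10.0 -0.011615141126633866
110 -1.9 -0.20153280486949665
118 6.0 -0.23776525632700896
go [ 0.05 -0.15  0.09] twist -0.1 cur yaw 62.1 tilt [ 0.001 -0.    -1.   ] tcp [ 0.5175 -0.0327  0.1399] t 12.55
```

The aim is within about 2 mm. A small lateral trim, then hold.

Call:
step_arm(motion=[[2.0,0,-0.15,0,0],[2.0,0,-0.15,0,0],[2.0,0,-0.15,0,0],[2.0,0,-0.15,0,0],[2.0,0,-0.15,0,0],[2.0,0,-0.15,0,0],[2.0,0,-0.15,0,0],[2.0,0,-0.15,0,0],[2.0,0,-0.15,0,0],[2.0,0,-0.15,0,0],[2.0,0,-0.15,0,0],[2.0,0,-0.15,0,0],[2.0,0,-0.15,0,0],[2.0,0,-0.15,0,0],[2.0,0,-0.15,0,0],[2.0,0,-0.15,0,0],[2.0,0,-0.15,0,0],[2.0,0,-0.15,0,0],[2.0,0,-0.15,0,0],[2.0,0,-0.15,0,0]])

```text
time: 14.55
tool_pos: [0.5154, -0.031, 0.1393]
tcp_rot: [-2.69, -1.623, 0.0]
wrist_force: [0.4, 0.8, -1.2]
width: 0.317
grip_force: 39.8
```

Run:
```python
from h import *
s=bot.read_state();M=R.from_rotvec(s["tcp_rot"]).as_matrix()
print("spot in tool",((np.array([.6035,.134,.042])-s["tool_pos"])@M*1000).round(1))
for n in ("side","top"):
    p,d,K,T,c=cam(n)
    X=np.array([.6035,.134,.042,1]);x=np.linalg.inv(T)@X;u=K[0,0]*x[0]/-x[2]+K[0,2];v=K[1,2]-K[1,1]*x[1]/-x[2];print(n,u,v)
    u,v=int(u),int(v);a=p[max(0,v-50):v+50,max(0,u-60):u+90];save("aim_"+n,cv2.resize(a,None,fx=4,fy=4,interpolation=2))
```

```text
spot in tool [187.    0.9  97.3]
side 244.51403930129348 252.82248093477986
top 236.2669075556432 180.36268553123617
```

View pics/aim_side.png

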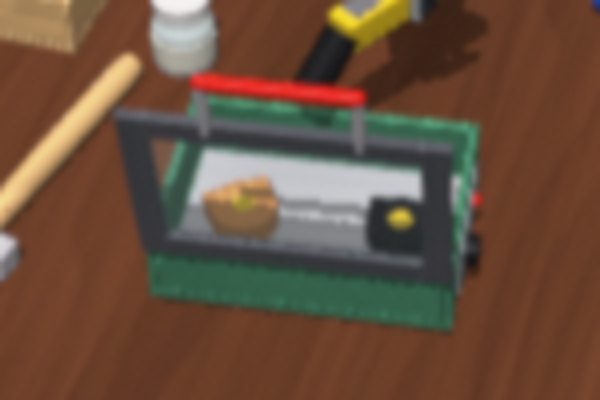

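The side crop shows the head at (325,60) aimed into the box, cover open, heels in place. Now bringing the thermometer back.

```bash
python3 -c "
from h import *
go(.5557,-.3235,.19,62.2)"
```

```text
go [-23.99  17.2   -5.07] twist -0.0 cur yaw 62.2 tilt [-0.  0. -1.] tcp [ 0.5155 -0.031   0.1393] t 14.65
```

Call:
step_arm(motion=[[2.0,0,0,0,0],[2.0,0,0,0,0],[2.0,0,0,-1,0],[2.0,-1,0.7,-3,0],[2.0,-3,2.1,-5.1,0],[2.0,-6,4.3,-5.1,0],[2.0,-9,6.4,-5.1,0],[2.0,-12,8.6,-5.1,0],[2.0,-15,10.7,-5.1,0],[2.0,-18,12.9,-5.1,0],[2.0,-21,15,-5.1,0],[2.0,-23,16.5,-5.1,0],[2.0,-24,17.2,-5.1,0],[2.0,-24,17.2,-5.1,0],[2.0,-24,17.2,-5.1,0],[2.0,-24,17.2,-5.1,0]])

```text
time: 16.25
tool_pos: [0.5555, -0.322, 0.1903]
tcp_rot: [-2.688, -1.624, -0.0]
wrist_force: [-0.8, -0.1, -0.7]
width: 0.324
grip_force: 39.8
```

```bash
python3 -c "
from h import *
import time
go(.5560,-.3235,.0755,62.2)
p,d,K,T,c=cam('wrist')
go(.5560,-.3235,.0755,62.2)
p,d,K,T,c=cam('wrist')
go(.5560,-.3235,.0755,62.2)"
```

```text
go [-0.12  0.12 11.48] twist 0.1 cur yaw 62.3 tilt [-0.     0.001 -1.   ] tcp [ 0.5555 -0.322   0.1903] t 16.25
go [-0.11  0.11 11.49] twist 0.1 cur yaw 62.3 tilt [-0.     0.001 -1.   ] tcp [ 0.5556 -0.322   0.1904] t 16.3
go [-0.11  0.1  11.49] twist 0.1 cur yaw 62.3 tilt [-0.  0. -1.] tcp [ 0.5556 -0.3221  0.1904] t 16.35
```

Call:
step_arm(motion=[[2.0,-0.1,0.1,3,0],[2.0,-0.1,0.1,6,0],[2.0,-0.1,0.1,8.5,0],[2.0,-0.1,0.1,10,0],[2.0,-0.1,0.1,11,0],[2.0,-0.1,0.1,11.5,0],[2.0,-0.1,0.1,11.5,0],[2.0,-0.1,0.1,11.5,0]])

```text
time: 17.15
tool_pos: [0.557, -0.3254, 0.0766]
tcp_rot: [2.688, 1.622, 0.001]
wrist_force: [-0.6, 0.3, -1.2]
width: 0.324
grip_force: 39.8
```

```bash
python3 -c "
from h import *
s=bot.read_state();print(s['grip_force'],s['wrist_force'],s['tool_pos'])"
```

```text
39.75787103176117 [-0.61329848  0.28970705 -1.21402846] [ 0.55696948 -0.32541043  0.07658789]
```

Call:
step_arm(motion=[[2.0,0.1,0,0.2,0],[2.0,0.1,0,0.3,0],[2.0,0.1,0,0.3,0]])

```text
time: 17.45
tool_pos: [0.5577, -0.3246, 0.0744]
tcp_rot: [2.688, 1.621, 0.002]
wrist_force: [-0.1, 1.6, 4.5]
width: 0.327
grip_force: 40.6
```

```bash
python3 -c "
from h import *
s=bot.read_state();print(s['grip_force'],s['wrist_force'],s['tool_pos'])"
```

```text
40.59480607509613 [-0.07504215  1.64874263  4.46494867] [ 0.55766156 -0.32460139  0.07439959]
```

Seated (contact force at the same height as when gripped). Release, retreat and check.

Call:
step_arm(motion=[[2.6,0,0,0,0],[6.0,0,0,0,0],[6.0,0,0,0,0],[6.0,0,0,0,0],[6.0,0,0,0,0],[6.0,0,0,-3,0],[6.0,0,0,-7,0],[6.0,0,0,-11,0],[6.0,0,0,-14.5,0],[6.0,0,0,-14.5,0],[6.0,0,0,-14.5,0]])

```text
time: 18.55
tool_pos: [0.5571, -0.3244, 0.2186]
tcp_rot: [2.688, 1.621, 0.002]
wrist_force: [-0.0, -0.6, -0.3]
width: 0.704
grip_force: 0.0
```

Run:
```python
from h import *
p,d,K,T,c=cam("wrist");save("w5",p);P=cloud(d,K,T)
hsv=cv2.cvtColor(p,cv2.COLOR_RGB2HSV);H,S,V=[hsv[...,i].astype(int) for i in range(3)]
near=np.hypot(P[...,0]-.556,P[...,1]+.319)<.15
m=(S>130)&(H>20)&(H<36)&(P[...,2]>.1)&(P[...,2]<.115)&(d>0)&near
q=P[m];print(len(q),np.median(q,0),cv2.minAreaRect((q[:,:2]*1000).astype(np.float32)))
a=np.radians(62.2);ax=np.array([np.cos(a),np.sin(a)]);print("z vs along",np.polyfit(q[:,:2]@ax,q[:,2],1))
go(.527,.2485,.35,8.3)
```

```text
796 [ 0.54177563 -0.36676959  0.10557684] ((556.387939453125, -326.94268798828125), (159.13436889648438, 27.28493309020996), 62.140281677246094)
z vs along [-0.01244888  0.10472775]
go [ 49.26 -29.28 -13.31] twist 53.9 cur yaw 62.2 tilt [-0.001  0.    -1.   ] tcp [ 0.5562 -0.3238  0.2167] t 18.6
```

View pics/w5.png

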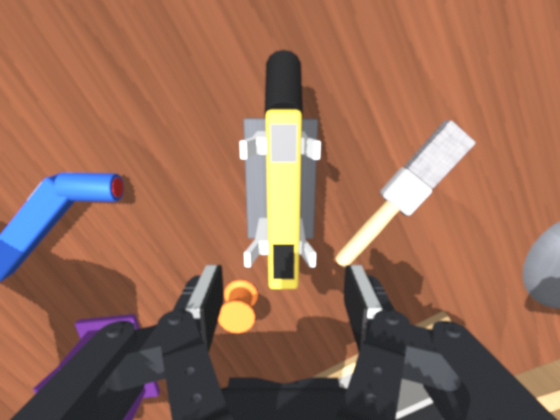

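The thermometer lies back in its cradle (283,200), within about 2 mm of the original reading and level. Back to the handle.

Call:
step_arm(motion=[[6.0,0,0,-3,0],[3.2,0,0,-8,4],[3.2,4.3,-2.6,-12,12],[3.2,8.5,-5,-13.3,20],[3.2,49.3,-29.3,-13.3,53.9],[3.2,49.3,-29.3,-13.3,53.9],[3.2,49.3,-29.3,-13.3,53.9],[3.2,49.3,-29.3,-13.3,53.9],[3.2,49.3,-29.3,-13.3,53.9],[3.2,49.3,-29.3,-13.3,53.9],[3.2,49.3,-29.3,-13.3,53.9],[3.2,49.3,-29.3,-13.3,53.9],[3.2,49.3,-29.3,-13.3,53.9],[3.2,49.3,-29.3,-13.3,53.9],[3.2,49.3,-29.3,-13.3,53.9],[3.2,49.3,-29.3,-13.3,53.9],[3.2,49.3,-29.3,-13.3,53.9]])

```text
time: 20.3
tool_pos: [0.5269, 0.2477, 0.3485]
tcp_rot: [3.132, 0.226, -0.004]
wrist_force: [-0.6, -0.4, -0.2]
width: 0.376
grip_force: 0.0
```

Run:
```python
from h import *
p,d,K,T,c=cam("wrist");P=cloud(d,K,T)
hsv=cv2.cvtColor(p,cv2.COLOR_RGB2HSV);H,S,V=[hsv[...,i].astype(int) for i in range(3)]
m=(S>150)&((H<8)|(H>172))&(P[...,2]>.2)&(d>0)
q=P[m];print(len(q),np.median(q,0),q[:,2].max(),cv2.minAreaRect((q[:,:2]*1000).astype(np.float32)))
go(.527,.2485,.2695,8.3)
```

```text
2568 [0.53345791 0.25026364 0.2899719 ] 0.2931212326056578 ((525.8360595703125, 249.32882690429688), (120.15904998779297, 11.168519020080566), 8.125652313232422)
go [ 0.01 -0.13  7.96] twist -0.1 cur yaw 8.2 tilt [-0.002 -0.001 -1.   ] tcp [0.5272 0.2473 0.3491] t 20.35
```

Call:
step_arm(motion=[[3.2,0,-0.15,3,0],[3.2,0,-0.15,6,0],[3.2,0,-0.15,8,0],[3.2,0,-0.15,8,0],[0.6,0,-0.15,8,0],[0.6,0,-0.15,8,0],[0.6,0,-0.15,8,0],[0.6,0,-0.15,8,0],[0.6,0,-0.15,8,0]], force=30)

```text
time: 21.25
tool_pos: [0.5279, 0.2496, 0.2716]
tcp_rot: [3.132, 0.227, 0.003]
wrist_force: [0.0, -4.7, 1.3]
width: 0.124
grip_force: 30.3
```

Run:
```python
from h import *
s=bot.read_state();print(s["width"],s["grip_force"],s["wrist_force"],s["tool_pos"])
a0=1.74+.023
A=np.r_[np.linspace(1.74,.2,35),np.linspace(.2,-.01,9)[1:]][1:]
f=lambda a:np.array([21.5*np.cos(a+.023),21.5*np.sin(a+.023)])
for k in range(0,len(A),20):
    b=f(1.74) if k==0 else f(A[k-1])
    print([[.6,0]+[round(float(v),1 if 0 else 2) for v in ((f(a)-b)[0],-(f(a)-b)[1])]+[0] for a in A[k:k+20]])
```

```text
0.12444351305896677 30.324499905109406 [ 0.02502075 -4.664434    1.34750843] [0.52786961 0.24961272 0.27157237]
[[0.6, 0, 0.96, -0.16, 0], [0.6, 0, 1.93, -0.29, 0], [0.6, 0, 2.9, -0.36, 0], [0.6, 0, 3.87, -0.39, 0], [0.6, 0, 4.84, -0.38, 0], [0.6, 0, 5.82, -0.33, 0], [0.6, 0, 6.78, -0.23, 0], [0.6, 0, 7.75, -0.09, 0], [0.6, 0, 8.7, 0.1, 0], [0.6, 0, 9.65, 0.33, 0], [0.6, 0, 10.58, 0.6, 0], [0.6, 0, 11.51, 0.92, 0], [0.6, 0, 12.41, 1.27, 0], [0.6, 0, 13.3, 1.67, 0], [0.6, 0, 14.17, 2.11, 0], [0.6, 0, 15.02, 2.58, 0], [0.6, 0, 15.85, 3.09, 0], [0.6, 0, 16.65, 3.64, 0], [0.6, 0, 17.43, 4.23, 0], [0.6, 0, 18.18, 4.85, 0]]
[[0.6, 0, 0.72, 0.65, 0], [0.6, 0, 1.41, 1.34, 0], [0.6, 0, 2.07, 2.06, 0], [0.6, 0, 2.7, 2.8, 0], [0.6, 0, 3.29, 3.58, 0], [0.6, 0, 3.85, 4.37, 0], [0.6, 0, 4.37, 5.2, 0], [0.6, 0, 4.85, 6.04, 0], [0.6, 0, 5.29, 6.91, 0], [0.6, 0, 5.69, 7.8, 0], [0.6, 0, 6.06, 8.7, 0], [0.6, 0, 6.38, 9.62, 0], [0.6, 0, 6.66, 10.55, 0], [0.6, 0, 6.89, 11.5, 0], [0.6, 0, 7.01, 12.05, 0], [0.6, 0, 7.11, 12.61, 0], [0.6, 0, 7.2, 13.16, 0], [0.6, 0, 7.28, 13.72, 0], [0.6, 0, 7.34, 14.28, 0], [0.6, 0, 7.38, 14.85, 0]]
[[0.6, 0, 0.03, 0.56, 0], [0.6, 0, 0.04, 1.13, 0]]
```

Call:
step_arm(motion=[[0.6,0,0.95,-0.15,0],[0.6,0,1.95,-0.3,0],[0.6,0,2.9,-0.35,0],[0.6,0,3.85,-0.4,0],[0.6,0,4.85,-0.4,0],[0.6,0,5.8,-0.35,0],[0.6,0,6.8,-0.25,0],[0.6,0,7.75,-0.1,0],[0.6,0,8.7,0.1,0],[0.6,0,9.65,0.35,0],[0.6,0,10.6,0.6,0],[0.6,0,11.5,0.9,0],[0.6,0,12.4,1.25,0],[0.6,0,13.3,1.65,0],[0.6,0,14.15,2.1,0],[0.6,0,15.0,2.6,0],[0.6,0,15.85,3.1,0],[0.6,0,16.65,3.65,0],[0.6,0,17.45,4.25,0],[0.6,0,18.2,4.85,0]])

```text
time: 23.25
tool_pos: [0.5536, 0.0695, 0.2211]
tcp_rot: [-3.133, -0.227, -0.001]
wrist_force: [5.2, 0.3, -1.0]
width: 0.124
grip_force: 33.3
```

Run:
```python
from h import *
s=bot.read_state();print(s["width"],s["grip_force"],s["wrist_force"],s["tool_pos"])
```

```text
0.12415248619152852 33.25631618499756 [ 5.19197583  0.333144   -0.97181231] [0.55364488 0.06951536 0.22107705]
```

Call:
step_arm(motion=[[0.6,0,0.7,0.65,0],[0.6,0,1.4,1.35,0],[0.6,0,2.05,2.05,0],[0.6,0,2.7,2.8,0],[0.6,0,3.3,3.6,0],[0.6,0,3.85,4.35,0],[0.6,0,4.35,5.2,0],[0.6,0,4.85,6.05,0],[0.6,0,5.3,6.9,0],[0.6,0,5.7,7.8,0],[0.6,0,6.05,8.7,0],[0.6,0,6.4,9.6,0],[0.6,0,6.65,10.55,0],[0.6,0,6.9,11.5,0],[0.6,0,7.0,12.05,0],[0.6,0,7.1,12.6,0],[0.6,0,7.2,13.15,0],[0.6,0,7.3,13.7,0],[0.6,0,7.35,14.3,0],[0.6,0,7.4,14.85,0]])

```text
time: 25.25
tool_pos: [0.5644, -0.0052, 0.0728]
tcp_rot: [3.13, 0.228, 0.001]
wrist_force: [5.9, -5.5, 0.3]
width: 0.121
grip_force: 36.2
```

Run:
```python
from h import *
s=bot.read_state();print(s["width"],s["grip_force"],s["wrist_force"],s["tool_pos"])
```

```text
0.12106058369503418 36.20660662651062 [ 5.91215228 -5.51368625  0.26368166] [ 0.56435712 -0.00518519  0.07277011]
```

Shut was at TCP z of about 0.064. Lowering slowly until contact.

Call:
step_arm(motion=[[0.6,0,0.03,0.3,0],[0.6,0,0.03,0.6,0],[0.6,0,0.03,0.9,0],[0.6,0,0.03,1.1,0],[0.6,0,0.03,1.1,0],[0.6,0,0.03,1.1,0]])

```text
time: 25.85
tool_pos: [0.5645, -0.0059, 0.0618]
tcp_rot: [3.13, 0.228, 0.001]
wrist_force: [5.8, -7.5, 0.1]
width: 0.122
grip_force: 36.3
```

Run:
```python
from h import *
s=bot.read_state();print(s["width"],s["grip_force"],s["wrist_force"],s["tool_pos"])
```

```text
0.12224424876377618 36.28176033496857 [ 5.76432487 -7.49793226  0.08457315] [ 0.56446254 -0.00586833  0.06183982]
```

Call:
step_arm(motion=[[0.6,0,0.03,0.2,0],[0.6,0,0.03,0.4,0],[0.6,0,0.03,0.4,0]])

```text
time: 26.15
tool_pos: [0.5645, -0.006, 0.0577]
tcp_rot: [3.13, 0.228, 0.001]
wrist_force: [6.2, -7.4, -1.4]
width: 0.125
grip_force: 36.4
```

Run:
```python
from h import *
s=bot.read_state();print(s["width"],s["grip_force"],s["wrist_force"],s["tool_pos"])
p,d,K,T,c=cam("top");P=cloud(d,K,T)
X,Y,Z=P[...,0],P[...,1],P[...,2]
yb=np.array([-.144,.990]);xb=np.array([.990,.144]);r=(P[...,:2]-np.array([.544,.1235]));a=r@yb;b=r@xb
for lo,hi in((-.085,-.065),(.05,.08)):
    m=(a>lo)&(a<hi)&(abs(b)<.1)&(d>0)&(Z<.14);print(lo,np.median(Z[m]).round(4))
z=np.load("top0.npz");P=cloud(z["d"],z["K"],z["T"]);r=(P[...,:2]-np.array([.544,.1235]));a=r@yb;b=r@xb;Z=P[...,2]
for lo,hi in((-.085,-.065),(.05,.08)):
    m=(a>lo)&(a<hi)&(abs(b)<.1)&(Z<.14);print("orig",lo,np.median(Z[m]).round(4))
```

```text
0.12468332113167281 36.386430859565735 [ 6.2423231  -7.43301917 -1.37706626] [ 0.5644985  -0.00604568  0.0577174 ]
-0.085 0.0868
0.05 0.0839
orig -0.085 0.0846
orig 0.05 0.0837
```

Call:
step_arm(motion=[[0.6,0,0.0,0.2,0],[0.6,0,0.0,0.4,0],[0.6,0,0.0,0.4,0]])

```text
time: 26.5
tool_pos: [0.5646, -0.006, 0.0569]
tcp_rot: [3.13, 0.229, -0.0]
wrist_force: [-3.4, -7.4, 18.8]
width: 0.125
grip_force: 38.2
```

```bash
cat > lid.py <<'E'
from h import *
s=bot.read_state();print(s["width"],s["grip_force"],s["wrist_force"],s["tool_pos"])
yb=np.array([-.144,.990]);xb=np.array([.990,.144])
p,d,K,T,c=cam("top")
z=np.load("top0.npz")
for n,P in(("now",cloud(d,K,T)),("orig",cloud(z["d"],z["K"],z["T"]))):
    r=(P[...,:2]-np.array([.544,.1235]));a=r@yb;b=r@xb;Z=P[...,2]
    print(n,[np.median(Z[(a>lo)&(a<hi)&(abs(b)<.1)&(Z<.14)&(Z>.07)]).round(4) for lo,hi in((-.085,-.065),(.05,.08))])
E
python3 lid.py
```

```text
0.12465973434201846 38.179280161857605 [-3.3604221  -7.43497731 18.78348741] [ 0.56458432 -0.00603711  0.05692603]
now [np.float64(0.086), np.float64(0.0836)]
orig [np.float64(0.0846), np.float64(0.0837)]
```

Firm contact (18.8 N), so the cover is shut. Release and lift away.

Call:
step_arm(motion=[[0.6,0,0,-0.1,0],[3.2,0,0,-0.1,0],[3.2,0,0,-0.1,0],[3.2,0,0,-0.1,0],[3.2,0,0,-3,0],[3.2,0,0,-7,0],[3.2,0,0,-12,0],[3.2,0,4,-16,0],[3.2,0,8,-16,0],[3.2,0,8,-16,0],[3.2,0,8,-16,0]])

```text
time: 27.65
tool_pos: [0.5748, -0.0833, 0.2133]
tcp_rot: [-3.132, -0.224, 0.003]
wrist_force: [-0.3, -0.2, 0.4]
width: 0.374
grip_force: 0.0
```

```bash
python3 lid.py
python3 - <<'E'
from h import *
p,d,K,T,c=cam("side");save("end",p[130:310,180:400].repeat(3,0).repeat(3,1))
E
```

```text
0.374234595314993 0.0 [-0.32009656 -0.16224978  0.36866842] [ 0.57479588 -0.08326203  0.2132518 ]
now [np.float64(0.0846), np.float64(0.0839)]
orig [np.float64(0.0846), np.float64(0.0837)]
```

View pics/end.png

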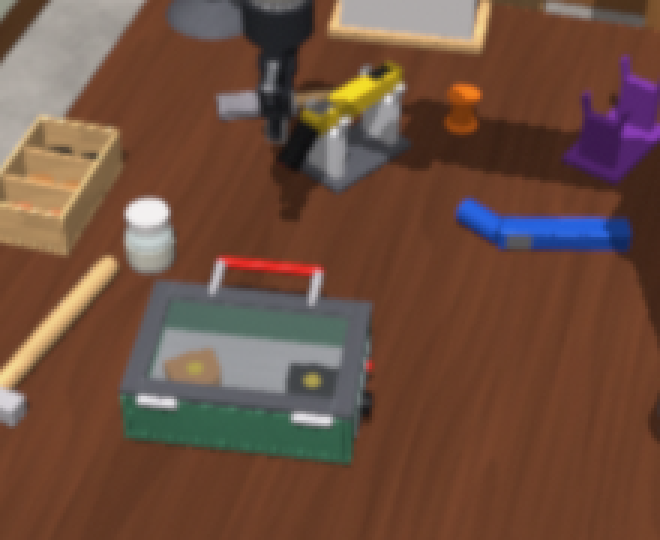

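The cover is shut with the handle at (268,268), and its height readings match the start. The thermometer is in its cradle (350,110), the heels look in place, and the arm is clear. Handing in.

```bash
python3 -c "
from workcell import bot
print(bot.finish_job())"
```

```text
the job is handed in; nothing more can be done
None
```

I handed the job in at about 28 s of robot time: I opened the cover to its stop, aimed the thermometer at the tan heel for over two seconds, laid it back in its cradle, then lowered the cover shut; the hand-in returned no verdict, but my last checks showed all of this in place.

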